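# Cam-lock the spice caddy to the chopping block

### The job

Slide the wooden spice caddy up to the chopping block so that its bolt runs into the slot and it rests against the rubber strip. Then turn the steel cam disc clockwise by its lever, roughly half a turn: once you feel the hook take hold and start to pull the bolt, give it about another 25 to 30 degrees so that the caddy is drawn tight, and force it no further. Let go, and leave the ramekin, egg cup and mug where they are.

Things in the scene. Friction and masses are not known exactly. Their poses are not given: they have to be found in the camera images.
- block: Fixed wooden chopping block, 165 x 194 x 48 mm high. Origin: on the worktop right under the cam disc's axis; z up. Docking face: plane local x = -0.040 (block spans x -0.040 to 0.125, y -0.097 to 0.097). A slot 14 mm wide, open at the top, runs along local x at y = 0 from that face to 13 mm past the disc's axis.
- slot_mouth (a point): Middle of the slot's mouth on the docking face, 14 mm up; axes as the block's, x points into the slot. Steel sides flare it to about 28 mm.
- strip (a point): Point on the docking face (block x = -0.040, z 25 mm). Beside the slot (y 23 to 83 mm each side, z 8 to 42 mm) a black rubber strip stands out of this face by 7 to 15 mm, differing each time (this point does not follow it: feel for it). It gives on a spring, about 7.5 N per mm, up to 12 mm.
- cam: Steel cam disc, 58 mm across, top face at z = 56 mm, on the block over the slot's end. Origin as the block's; axes turn with the disc about z. Open (angle 0): disc axes = block axes, lever points along local -y. Starts 0 to 0.25 rad from open; tightens clockwise from above (hard stop 3.75 rad), stays where left.
- lever_post (a point): Upright round post at the end of the disc's lever: 14 mm across, z 62 to 90 mm, on the disc's local -y axis, 48 mm from the disc's axis; this point 78 mm up. The lever (14 mm wide) lies along local -y with its top at z = 60 mm.
- hook (a point): Hidden spiral hook under the disc (point on the axis, 28 mm up). It gets behind the bolt's head at 0.4 to 0.8 rad from open, takes hold at 1.0 to 2.9 rad depending on the strip, then draws it in 5 mm per rad; the pull grows 30 to 35 N per rad. Tight is 11 to 26 N. Felt at the post after each small step: about 0 N free, over 1 N once it takes hold, 2 to 5 N when tight.
- caddy: Loose wooden spice caddy: open tray 110 (x) x 150 (y) x 45 mm, 7 mm walls, raised handle plate across its middle, about 0.45 kg. Origin: centre of its underside; front wall at local x = +0.055, bolt stands out of it along +x. Docked, its x axis lies on the block's x axis (y = 0), standing on the worktop.
- caddy_handle (a point): Grip point of the caddy's handle plate: 14 mm thick along the caddy's x, 64 mm wide along its y, up to z = 84 mm; this point is 66 mm above the caddy's origin. 40 mm free before and behind it, above the 7 mm tray floor.
- bolt_head (a point): Head of the caddy's bolt: an upright steel pin 10 mm across, z 9 to 35 mm (point at 28 mm), 34 mm in front of the front wall, on an 8 mm shank. With the caddy just against the strip it is 13 to 21 mm from the disc's axis.
- ramekin: White ramekin, 73 mm across, 41 mm high, on the worktop beside the caddy; bystander. Origin: centre of its underside.
- egg_cup_1: White egg cup, 47 mm across, 54 mm high, standing on the block's top; bystander. Origin: centre of its underside.
- mug_1: Blue mug, 58 x 82 mm, 49 mm high, on the worktop beyond the block's end; bystander. Origin: centre of its underside.
There are look-alikes about, which are no part of the job. Leave any purple look-alike of the caddy alone.

How it is judged (in metres and radians):
On the way, in this order (a step that is already met when the one before it is completed fails the run):
1. the caddy stands against the strip with its bolt in the slot, the hook not yet pulling (horizontal distance between bolt_head and cam below 0.0235 m and contact force between cam and caddy below 4 N and angle between caddy's own z axis and vertical below 0.1 rad), for 0.2 s.
2. the hook has drawn the bolt tight (contact force between cam and caddy above 11 N), for 0.2 s.
At the end, for the whole second after the job is handed in: The hook holds the caddy's bolt with a pull of 11 to 26 N, the bolt's head is within 21.5 mm of the disc's axis, the caddy stands flat on the worktop (within 0.05 rad and 6 mm), square to the block within 0.06 rad, at rest (contact force between cam and caddy between 11 and 26 N and horizontal distance between bolt_head and cam below 0.0215 m and angle between the x axis of caddy and the x axis of block, either way round below 0.06 rad and angle between caddy's own z axis and vertical below 0.05 rad and height (world z) of caddy below 0.006 m and linear speed of caddy below 0.01 m/s); the robot touches nothing.
It fails at once if the bolt is overtightened (hook pulls with more than 30 N) (contact force between cam and caddy above 30 N).
It fails at once if the caddy is tipped (angle between caddy's own z axis and vertical above 0.35 rad).
It fails at once if the ramekin is moved more than 20 mm (distance of ramekin from where it was at the start of the episode above 0.02 m).
It fails at once if the egg cup is moved more than 20 mm (distance of egg_cup_1 from where it was at the start of the episode above 0.02 m).
It fails at once if the mug is moved more than 20 mm (distance of mug_1 from where it was at the start of the episode above 0.02 m).
It also fails if it takes over 72 s, if anything falls off the work surface, if the arm or the gripper's body presses on something with over 40 N, if the wrist force passes 120 N, or if a joint passes its speed limit or range.

### The arm

A 6-joint arm with a two-finger parallel gripper is mounted at the origin on a cart in front of the work surface, level with it; the furniture and walls round the work are solid. World frame = base frame: x ahead of the robot, y to its left, z up, the work surface at z = 0. Lengths are in m, angles in degrees, forces in N, time in s.
With the tool pointing down it reaches from about 0.375 to 0.9 m from the base axis. Payload 3.1 kg.
Tool frame: the origin (TCP) lies at the very end of the fingers, on their centre line; the grasp point (between the pads) lies 19 mm behind it; z points along the fingers, y is the line along which they close (so a half turn about z gives the same grasp; the last joint's range is limited). The gripper opens to 87 mm and grips with 3 to 60 N. Pads are 19 mm wide; open, the fingers measure 117 mm over their backs; the gripper's body (75 mm by 190 mm) begins 51 mm behind the grasp point.
Start: joints at [55.491, 30.224, 82.088, -0, 67.689, -10.227], TCP at [0.257, 0.57, 0.223] pointing down, gripper open.
Joint ranges: [-176.69, 176.69], [-43.24, 126.21], [12.49, 139.97], [-82, 262], [0, 151.66], [-163.58, 163.58]. Speed limits (degrees/s): [159.86, 159.86, 180, 180, 180, 180].

### API

Orientations are given as a 3x3 rotation matrix whose columns are the frame's x, y, z axes.
In Python, from rig import readout, cams, bot gives the robot as it stands.
- The arm moves only by the shell command python3 -m inch 'ROWS'. ROWS is JSON, a list of rows, each a list of 5 numbers: the shift along the world's x, y, z in cm, then the turn about the world's z in degrees, then the finger opening in cm, from 0 to 8.7. In form: [[dx, dy, dz, twist, fingers], ...]. A call has 1 to 10 rows; each row is the pose to reach, as a shift and turn from the pose commanded when the call began; what a row does not reach only later rows make up. A row lasts 1/12 s, in which the tool goes at most 41.7 mm and 7.16 degrees, less where a joint would pass 70% of its speed; a pose out of reach is approached as far as the arm can. A call with a gripper value outside its range is refused whole. The fingers move at their own pace and stop on an object; the grip force is fixed at half the most. Time passes only in rows, so rows that repeat a pose let the fingers close. It gives the time, the measured TCP pose, the force, the opening and the grip force at its end, in the units of the state.
- readout.read_state(): the state, without advancing time (a new reading comes with each control period).
- cams.capture(name): name is "scene" or "top" or "wrist"; returns a dict with "image" (384x512x3 uint8, blue, green, red), "intrinsics" (3x3 intrinsics, pixels), "xyz" and "rotation" of the camera in the world; the wrist camera has in their place "tool_from_camera" (4x4, takes a point from camera to tool coordinates, whose origin is the TCP and whose axes are the flange's). Camera axes: x right, y down, z forward; pixel columns grow to the right and rows downward; lengths in m; the calibration is good to about 2 mm. A picture is of the moment at which its call begins: read the wrist's pose just before it. There is no depth.
- bot.hand_in(): hands the job in; it is judged then, once.
The state is a dict: "time_s": time; "joint_positions": joint angles; "qvel": joint speeds; "tau": joint torques, N m; "position": TCP position; "tcp_rot": TCP orientation; "force": force on the tool from outside, world axes, zero at the start; "moment": the same for the moment, N m; "opening": opening from 0.0 (shut) to 1.0 (fully open); "grasp_force": force on a finger pad.
Only numpy, scipy, OpenCV 4.12 (cv2) and the standard library are available. Lean on these libraries where they do the work, as an engineer would, in place of code of your own. Each camera call takes 0.05 s, during which the arm holds its last target. There are 200 camera calls.

## Working session

There is one attempt and no reset: what is moved stays moved. The work goes in short steps, Python scripts to look and compute and a shell command to move; the robot and the scene stay as the last step left them, time stands still between calls to the robot, and variables do not carry over. Pictures are saved under pics/ and viewed, at most 10 in all, crops included, and the job is handed in when it is done.

```bash
mkdir -p pics; ls; cat > h.py <<'E'
import numpy as np, cv2
from rig import readout, cams, bot
def snap(n,f):
    s=readout.read_state(); c=cams.capture(n); cv2.imwrite('pics/'+f,c['image']); 
    if n=='wrist':
        T=np.array(c['tool_from_camera']); R=np.array(s['tcp_rot'])
        c['xyz']=R@T[:3,3]+np.array(s['position']); c['rotation']=R@T[:3,:3]
    return c
def ray(c,u,v,z):
    d=np.array(c['rotation'])@np.linalg.inv(np.array(c['intrinsics']))@np.array([u,v,1.]); o=np.array(c['xyz'])
    return o+d*(z-o[2])/d[2]
def proj(c,p):
    q=np.array(c['intrinsics'])@np.array(c['rotation']).T@(np.array(p)-np.array(c['xyz'])); return q[:2]/q[2]
E
python3 - <<'E'
from h import *
import pickle
a=snap('top','top0.png');b=snap('scene','scene0.png')
pickle.dump((a,b),open('c0.pkl','wb'))
for c in(a,b): print(np.array(c['xyz']),np.array(c['rotation']).round(3).tolist(),c['intrinsics'])
s=readout.read_state();print(s['time_s'],s['position'],s['tcp_rot'],s['force'])
E
```

```text
pics
[0.47089884 0.01035285 1.36671757] [[-0.009, -0.996, 0.093], [-1.0, 0.01, 0.002], [-0.003, -0.093, -0.996]] [[383.50264727   0.         255.00798015]
 [  0.         383.50264727 195.84254143]
 [  0.           0.           1.        ]]
[-0.5689584  -0.67562827  0.68364949] [[0.525, -0.331, 0.784], [-0.851, -0.225, 0.475], [0.019, -0.916, -0.4]] [[496.15707122   0.         254.73016477]
 [  0.         496.15707122 191.15351062]
 [  0.           0.           1.        ]]
0.1 [0.25662029 0.56916393 0.22169323] [[-9.11543854e-01  4.11201454e-01 -1.08008954e-03]
 [ 4.11202749e-01  9.11542474e-01 -1.61774066e-03]
 [ 3.19330175e-04 -1.91877734e-03 -9.99998108e-01]] [ 0.64249204  0.18041498 -0.45618391]
```

View pics/top0.png

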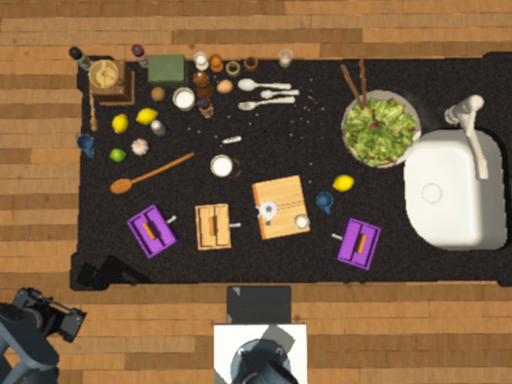

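View pics/scene0.png

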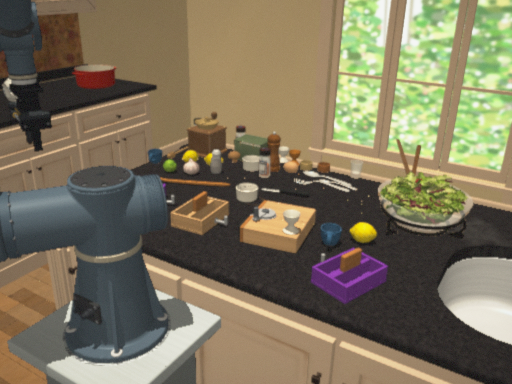

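The top view has three caddies. The purple ones at (151,231) and (358,244) are look-alikes. The wooden one at (213,227), with its bolt at (238,225) facing the block at (281,207), fits the description. The cam is at (267,210), the ramekin at (221,166), the egg cup at (302,221) and the mug at (324,201). I'll confirm with one enlarged crop.

```bash
python3 - <<'E'
from h import *
import pickle
a,b=pickle.load(open('c0.pkl','rb'))
cv2.imwrite('pics/crop0.png',cv2.resize(a['image'][155:255,185:335],None,fx=5.3,fy=5.3,interpolation=cv2.INTER_CUBIC))
hsv=cv2.cvtColor(a['image'],cv2.COLOR_BGR2HSV)
m=cv2.inRange(hsv,(8,60,110),(28,255,255)); m[:170]=0;m[258:]=0
m=cv2.morphologyEx(m,cv2.MORPH_CLOSE,np.ones((3,3)))
cs,_=cv2.findContours(m,cv2.RETR_EXTERNAL,2)
for c in cs:
    if cv2.contourArea(c)>200:
        r=cv2.minAreaRect(c);bx=cv2.boxPoints(r);z=.045
        P=np.array([ray(a,u,v,z)[:2] for u,v in bx]);print(r,P.round(4).tolist(),P.mean(0))
E
```

```text
((212.55648803710938, 226.12538146972656), (45.32512283325195, 33.22125244140625), 86.3086166381836) [[0.5664, 0.2226], [0.5728, 0.108], [0.4176, 0.0984], [0.4114, 0.2118]] [0.49204437 0.16020007]
((343.0384521484375, 182.6923065185547), (16.91835594177246, 18.30510711669922), 33.6900634765625) [[0.6279, -0.2503], [0.6809, -0.2871], [0.6475, -0.335], [0.5947, -0.2981]] [ 0.63773368 -0.29260806]
((280.2599792480469, 206.80374145507812), (57.61304473876953, 49.455448150634766), 79.50852966308594) [[0.6398, 0.0278], [0.6697, -0.1416], [0.4731, -0.1736], [0.4439, -0.0065]] [ 0.55662266 -0.07346856]
((136.0, 178.0), (13.416407585144043, 55.45448303222656), 63.43495178222656) [[0.6396, 0.5231], [0.7252, 0.3519], [0.6827, 0.3303], [0.5975, 0.5012]] [0.6612469 0.4266279]
((39.5, 213.5), (87.0, 79.0), 90.0) [[0.6939, 0.9026], [0.6912, 0.6264], [0.3907, 0.6164], [0.3932, 0.8867]] [0.54225694 0.7580276 ]
```

View pics/crop0.png

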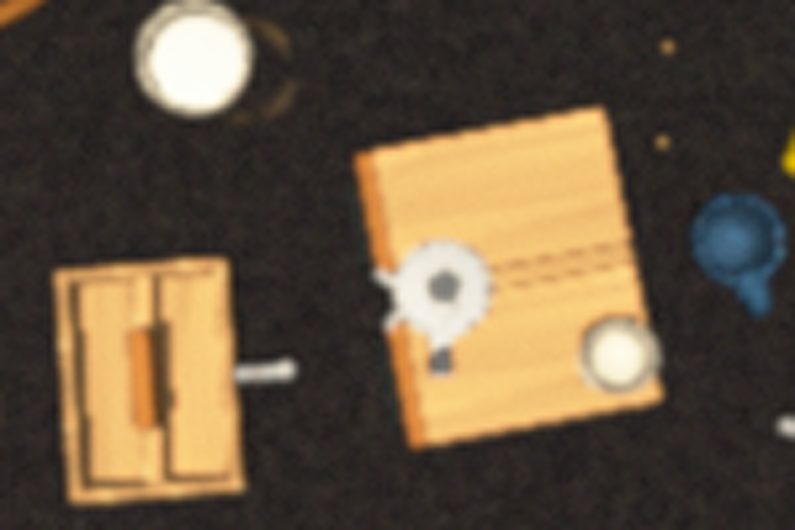

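The crop confirms the wooden caddy, with its bolt head at crop (288,369) pointing at the block. The cam disc is at (445,288), the lever post at (441,360) and the slot's steel flare at (385,300). The egg cup is on the block's near right corner, and the ramekin is well above the caddy's path.

```bash
python3 - <<'E'
from h import *
import pickle
a,b=pickle.load(open('c0.pkl','rb'))
def P(px,py,z): return ray(a,(px+.5)/5.3-.5+185,(py+.5)/5.3-.5+155,z)[:2]
B=[P(*p,.048) for p in [(357,155),(602,108),(662,402),(410,448)]]
C=[P(*p,.045) for p in [(55,270),(228,258),(243,490),(70,503)]]
ang=lambda v:np.degrees(np.arctan2(v[1],v[0])).round(2)
for n,Q in(('block',B),('caddy',C)):
    print(n,np.array(Q).round(4).tolist(),np.mean(Q,0).round(4),'x dirs',ang(Q[1]-Q[0]),ang(Q[2]-Q[3]),'-y dirs',ang(Q[3]-Q[0])+90,ang(Q[2]-Q[1])+90)
    t=np.radians(ang(Q[1]-Q[0]+Q[2]-Q[3]+ (lambda d:np.array([-d[1],d[0]]))(Q[3]-Q[0]+Q[2]-Q[1])));e=np.array([np.cos(t),np.sin(t)]);f=np.array([-e[1],e[0]])
    print('theta',np.degrees(t)); c=np.mean(Q,0)
    if n=='block': print('axis from block',c-.0425*e)
d=P(445,288,.056);post=P(441,357,.09);print('disc',d,'post',post,'dir',ang(post-d),np.linalg.norm(post-d))
bh=P(287,370,.035);print('bolt',bh,'caddy from centre',(np.mean(C,0)),'bolt dir',ang(bh-np.mean(C,0)),np.linalg.norm(bh-np.mean(C,0)))
print('handle',P(143,378,.084),P(150,328,.084),P(150,428,.084)); print('ram',P(195,57,.041),'egg',P(620,353,.054))
E
```

```text
block [[0.6363, 0.0235], [0.6658, -0.1372], [0.4737, -0.1721], [0.4457, -0.0091]] [ 0.5554 -0.0737] x dirs -79.62 -80.25 -y dirs -80.31 -79.69
theta -79.97
axis from block [ 0.54798865 -0.03187736]
caddy [[0.5631, 0.221], [0.5699, 0.1082], [0.4197, 0.0989], [0.4124, 0.2105]] [0.4913 0.1597] x dirs -86.57 -86.26 -y dirs -86.02000000000001 -86.46000000000001
theta -86.32
disc [ 0.54830085 -0.032665  ] post [ 0.5030184  -0.02849704] dir 174.74 0.04547386070016923
bolt [0.49686632 0.07057291] caddy from centre [0.49128008 0.15967677] bolt dir -86.41 0.0892788011308282
handle [0.49173627 0.15903274] [0.52314806 0.1546552 ] [0.46038577 0.15459551]
ram [0.70342451 0.12994486] egg [ 0.50541534 -0.14496264]
```

```bash
python3 -m inch '[[3.5,-3.5,0,5,4],[6,-7,0,10,4],[8.5,-10.5,0,15,4],[11,-14,0,20,4],[13,-17.5,0,25,4],[15,-21,0,28,4],[17,-24.5,0,28,4],[19,-28,0,28,4],[20.5,-31.5,0,28,4],[22,-35,0,28,4]]'
python3 -m inch '[[1,-3,-2,0,4],[1.5,-5.9,-4,0,4],[1.5,-5.9,-6,0,4],[1.5,-5.9,-6,0,4],[1.5,-5.9,-6,0,4]]'
python3 - <<'E'
from h import *
s=readout.read_state();p=s['position'];R=np.array(s['tcp_rot']);print(s['time_s'],p,np.degrees(np.arctan2(R[1,1],R[0,1])),s['opening'],s['force'])
snap('wrist','w1.png')
E
```

```text
time_s: 0.93
position: [0.4776, 0.2177, 0.2223]
tcp_rot: [[-0.998, -0.065, -0.0], [-0.065, 0.998, -0.0], [0.0, -0.0, -1.0]]
force: [0.5, -0.3, -0.1]
opening: 0.469
grasp_force: 0.0
time_s: 1.35
position: [0.491, 0.1604, 0.1617]
tcp_rot: [[-0.998, -0.064, -0.003], [-0.064, 0.998, -0.0], [0.003, 0.0, -1.0]]
force: [0.4, -0.5, 0.8]
opening: 0.458
grasp_force: 0.0
1.35 [0.49102238 0.16037929 0.16167537] 93.65640500332887 0.4577471457893397 [ 0.36507571 -0.47299536  0.77827102]
```

View pics/w1.png

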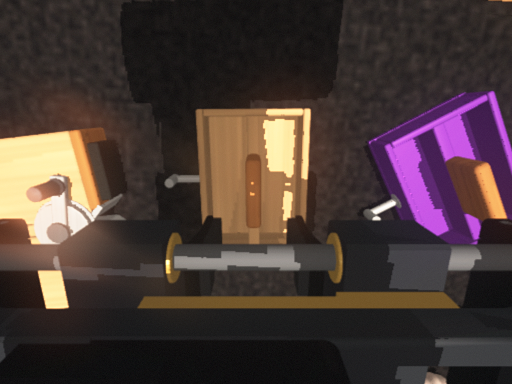

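The handle plate (253,190) lies centred between the fingers and parallel to the pads. The strip is the black bar at (103,170) and the post is at (45,188). Next I descend and grip.

```bash
python3 -m inch '[[0,0,-3.5,0,4],[0,0,-7,0,4],[0,0,-10,0,4],[0,0,-11.4,0,4],[0,0,-11.4,0,4],[0,0,-11.4,0,0.6],[0,0,-11.4,0,0.6],[0,0,-11.4,0,0.6],[0,0,-11.4,0,0.6],[0,0,-11.4,0,0.6]]'
python3 -m inch '[[0,0,0,0,0.6],[0,0,0,0,0.6]]'
```

```text
time_s: 2.23
position: [0.4929, 0.1607, 0.0499]
tcp_rot: [[-0.998, -0.066, 0.003], [-0.066, 0.998, -0.0], [-0.003, -0.0, -1.0]]
force: [0.1, -6.1, 2.9]
opening: 0.167
grasp_force: 2.7
time_s: 2.4
position: [0.4929, 0.1605, 0.0498]
tcp_rot: [[-0.998, -0.065, 0.002], [-0.065, 0.998, -0.0], [-0.002, -0.0, -1.0]]
force: [-1.1, -1.4, 6.7]
opening: 0.161
grasp_force: 30.0
```

```bash
python3 -m inch '[[0.7,-0.5,0,1.6,0.6],[1.3,-1,0,3.2,0.6],[2,-1.5,0,4.8,0.6],[2.6,-2,0,6.35,0.6],[2.6,-2,0,6.35,0.6],[2.6,-2,0,6.35,0.6]]'
python3 - <<'E'
from h import *
s=readout.read_state();p=s['position'];R=np.array(s['tcp_rot']);print(s['time_s'],p,np.degrees(np.arctan2(R[1,1],R[0,1])),s['opening'],s['force'])
a=snap('top','top1.png');w=snap('wrist','w2.png')
A=cv2.resize(a['image'][155:255,185:335],None,fx=5,fy=3.84,interpolation=cv2.INTER_CUBIC)
A=cv2.resize(a['image'][165:255,205:325],None,fx=3.3,fy=3.3,interpolation=cv2.INTER_CUBIC)
W=cv2.resize(w['image'][60:300,:300],(400,320))
o=np.zeros((600,400,3),np.uint8);o[:297,:396]=A;o[300:,:]=W[:300]
cv2.imwrite('pics/m2.png',o)
ax=np.array([.548,-.032]);e=np.array([.1736,-.9848])
for x in(0,-.04,-.086): print(x,[proj(c,[*(ax+x*e),.035]).round(1).tolist() for c in(a,w)])
E
```

```text
time_s: 2.9
position: [0.5144, 0.1411, 0.0498]
tcp_rot: [[-0.985, -0.175, -0.007], [-0.175, 0.985, 0.0], [0.006, 0.002, -1.0]]
force: [-6.1, 1.2, 13.2]
opening: 0.155
grasp_force: 30.0
2.9 [0.51442141 0.14108233 0.04976837] 100.06646885001129 0.15500766939384633 [-6.12994856  1.22288067 13.21173538]
0 [[268.2, 209.4], [-10.3, 227.4]]
-0.04 [[256.9, 211.5], [49.4, 227.4]]
-0.086 [[243.8, 213.9], [118.0, 227.4]]
```

View pics/m2.png

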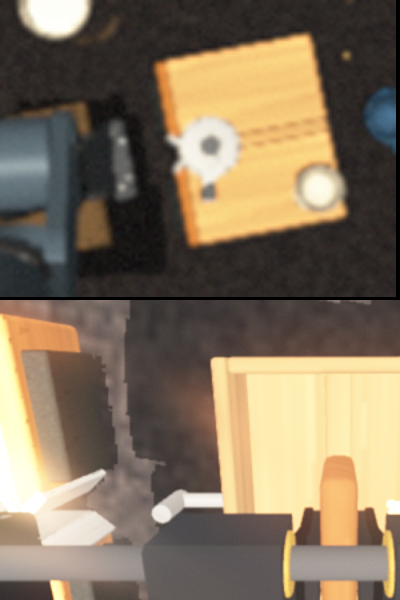

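The bolt head's top is at wrist pixel (121,220), where the slot line predicts row 227, so the caddy sits about 4.6 mm to local −y. The arm is also pressing down at 13 N. I'll ease up and correct sideways.

```bash
python3 -m inch '[[0.2,0,0.1,0,0.6],[0.4,0.1,0.2,0,0.6],[0.5,0.1,0.2,0,0.6],[0.5,0.1,0.2,0,0.6],[0.5,0.1,0.2,0,0.6]]'
python3 - <<'E'
from h import *
s=readout.read_state();p=s['position'];R=np.array(s['tcp_rot']);print(s['time_s'],p,np.degrees(np.arctan2(R[1,1],R[0,1])),s['force'])
w=snap('wrist','w3.png')
ax=np.array([.548,-.032]);e=np.array([.1736,-.9848]);f=np.array([.9848,.1736])
print('local',e@(p[:2]-ax),f@(p[:2]-ax))
for x in(-.04,-.086): print(x,[proj(w,[*(ax+x*e+y*f),.035]).round(1).tolist() for y in(-.01,0,.01)])
cv2.imwrite('pics/w3c.png',cv2.resize(w['image'][110:290,:260],None,fx=3,fy=3))
E
```

```text
time_s: 3.42
position: [0.5235, 0.1416, 0.0503]
tcp_rot: [[-0.985, -0.174, 0.0], [-0.174, 0.985, 0.0], [-0.0, -0.0, -1.0]]
force: [1.1, 0.1, -4.1]
opening: 0.161
grasp_force: 30.0
3.4167 [0.52351254 0.14162521 0.05025337] 100.04751418356362 [ 1.05843829  0.10268539 -4.11309335]
local -0.17523712579160147 0.006026089105266892
-0.04 [[46.3, 200.0], [49.2, 214.3], [52.0, 228.3]]
-0.086 [[116.4, 200.0], [118.4, 214.3], [120.2, 228.3]]
```

View pics/w3c.png

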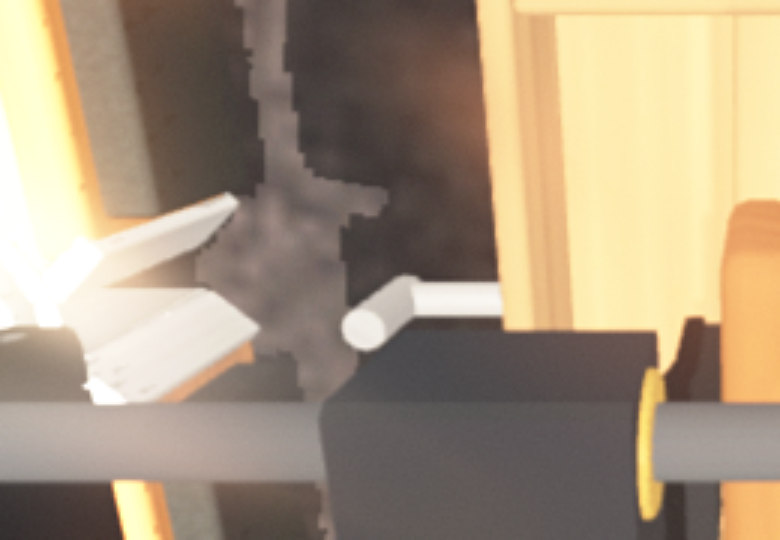

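```bash
python3 -m inch '[[-0.2,-0.05,0,0,0.6],[-0.35,-0.05,0,0,0.6],[-0.35,-0.05,0,0,0.6],[-0.35,-0.05,0,0,0.6]]'
python3 - <<'E'
from h import *
s=readout.read_state();p=s['position'];R=np.array(s['tcp_rot'])
w=snap('wrist','w4.png')
ax=np.array([.548,-.032]);e=np.array([.1736,-.9848]);f=np.array([.9848,.1736])
print('local',e@(p[:2]-ax),f@(p[:2]-ax),np.degrees(np.arctan2(R[1,1],R[0,1])),s['force'],p[2])
for z in(.009,.028,.035,.048):
  for x in(-.04,-.055,-.086): print(z,x,[proj(w,[*(ax+x*e+y*f),z]).round(1).tolist() for y in(-.01,0,.01)])
o=cv2.resize(w['image'][110:290,:260],None,fx=3,fy=3)
for y in(-.014,0,.014):
  for z,c in((.028,(0,0,255)),(.042,(0,255,0))):
    q=[((proj(w,[*(ax+x*e+y*f),z])-[0,110])*3).astype(int).tolist() for x in(-.04,-.055,-.09)]
    for k in q: cv2.circle(o,tuple(k),4,c,-1)
cv2.imwrite('pics/w4c.png',o)
E
```

```text
time_s: 3.8
position: [0.5189, 0.1412, 0.0503]
tcp_rot: [[-0.985, -0.175, -0.001], [-0.175, 0.985, -0.0], [0.001, 0.0, -1.0]]
force: [0.2, 0.2, -4.0]
opening: 0.159
grasp_force: 30.0
local -0.17558624745665993 0.0013578238140122296 100.06819266039555 [ 0.2088284   0.23430773 -3.96963179] 0.05033728274741438
0.009 -0.04 [[71.6, 195.4], [73.8, 208.1], [76.0, 220.4]]
0.009 -0.055 [[91.6, 195.4], [93.6, 208.1], [95.5, 220.4]]
0.009 -0.086 [[133.0, 195.5], [134.5, 208.1], [135.9, 220.4]]
0.028 -0.04 [[54.4, 203.3], [57.0, 217.1], [59.6, 230.4]]
0.028 -0.055 [[76.3, 203.4], [78.7, 217.1], [81.0, 230.4]]
0.028 -0.086 [[121.6, 203.4], [123.4, 217.1], [125.1, 230.4]]
0.035 -0.04 [[47.2, 206.6], [50.1, 220.8], [52.8, 234.6]]
0.035 -0.055 [[69.9, 206.7], [72.5, 220.8], [74.9, 234.6]]
0.035 -0.086 [[116.9, 206.7], [118.8, 220.8], [120.6, 234.6]]
0.048 -0.04 [[32.4, 213.5], [35.7, 228.5], [38.8, 243.1]]
0.048 -0.055 [[56.8, 213.5], [59.7, 228.5], [62.5, 243.2]]
0.048 -0.086 [[107.1, 213.5], [109.2, 228.5], [111.3, 243.2]]
```

View pics/w4c.png

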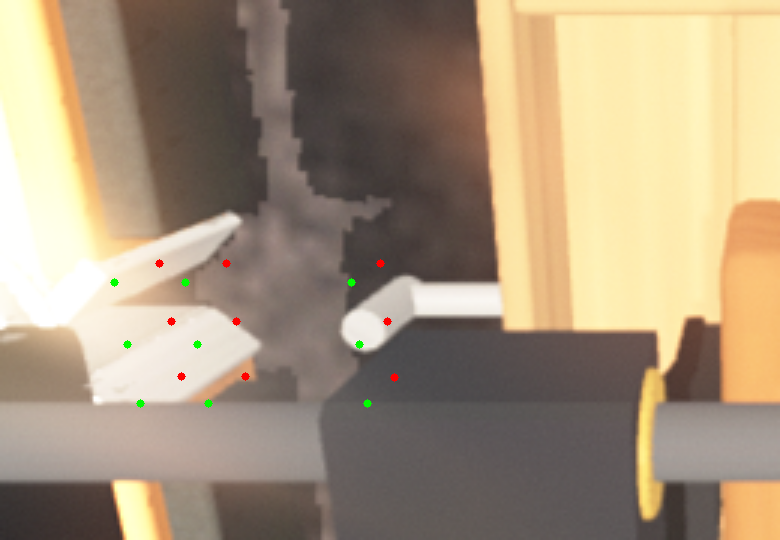

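The bolt head (121,220) agrees with the slot line I computed, but the flare plates look offset. I'll check the wrist projection numerically against w1: disc hub (57,232), post, and caddy corners (198,110) and (309,110).

```bash
python3 - <<'E'
from h import *
c=cams.capture('wrist');T=np.array(c['tool_from_camera']);print(T.round(4).tolist())
R=np.array([[-0.998,-0.064,-0.003],[-0.064,0.998,0],[0.003,0,-1]])
c['xyz']=R@T[:3,3]+np.array([.49102,.16038,.16168]);c['rotation']=R@T[:3,:3]
ax=np.array([.548,-.032]);e=np.array([.1736,-.9848]);f=np.array([.9848,.1736])
for n,p in dict(disc=[.548,-.032,.056],post=[.503,-.0285,.09],bolt=[.4969,.0706,.035],cadFar=[.5699,.1082,.045],cadFarL=[.5631,.221,.045],handle=[.4913,.1597,.084],blkcorner=[*(ax-.04*e-.097*f),.048],blkcorner2=[*(ax-.04*e+.097*f),.048],fl1=[*(ax-.052*e+.014*f),.02],fl2=[*(ax-.052*e-.014*f),.02]).items(): print(n,proj(c,p).round(1))
E
```

```text
[[-0.0004, -0.9646, -0.2636, 0.0722], [1.0, -0.0007, 0.001, 0.0008], [-0.0011, -0.2636, 0.9646, -0.1623], [0.0, 0.0, 0.0, 1.0]]
disc [ 61.1 230.4]
post [ 33.4 198.3]
bolt [167.3 183.1]
cadFar [200.4 252.5]
cadFarL [304.3 252.8]
handle [252.  196.5]
blkcorner [ 78.3 129.1]
blkcorner2 [124.7 302.9]
fl1 [129.2 224.4]
fl2 [123.6 201.3]
```

Disc, bolt and handle all project within about 3 mm, which is inside the flare's ±9 mm, so I go in stepwise and watch the lateral force.

```bash
python3 -m inch '[[0.17,-0.98,0,0,0.6],[0.35,-1.97,0,0,0.6],[0.52,-2.95,0,0,0.6],[0.7,-3.94,0,0,0.6],[0.7,-3.94,0,0,0.6]]'
python3 -m inch '[[0.09,-0.49,0,0,0.6],[0.17,-0.98,0,0,0.6],[0.17,-0.98,0,0,0.6]]'
```

```text
time_s: 4.32
position: [0.5276, 0.0992, 0.0506]
tcp_rot: [[-0.985, -0.172, 0.001], [-0.172, 0.985, -0.001], [-0.001, -0.001, -1.0]]
force: [0.4, -0.3, -5.4]
opening: 0.161
grasp_force: 30.0
time_s: 4.57
position: [0.5285, 0.0911, 0.0506]
tcp_rot: [[-0.985, -0.174, 0.0], [-0.174, 0.985, -0.0], [-0.0, -0.0, -1.0]]
force: [-0.1, 0.3, -5.6]
opening: 0.158
grasp_force: 30.0
```

```bash
python3 -m inch '[[0.09,-0.49,0,0,0.6],[0.17,-0.98,0,0,0.6],[0.21,-1.18,0,0,0.6],[0.21,-1.18,0,0,0.6]]'
python3 -m inch '[[0.03,-0.2,0,0,0.6],[0.03,-0.2,0,0,0.6]]'
python3 -m inch '[[0.03,-0.2,0,0,0.6],[0.03,-0.2,0,0,0.6]]'
```

```text
time_s: 4.9
position: [0.5306, 0.0797, 0.0506]
tcp_rot: [[-0.985, -0.174, 0.0], [-0.174, 0.985, -0.0], [-0.0, -0.0, -1.0]]
force: [0.5, 0.3, -5.8]
opening: 0.162
grasp_force: 30.0
time_s: 5.07
position: [0.5306, 0.078, 0.0505]
tcp_rot: [[-0.985, -0.175, 0.0], [-0.175, 0.985, -0.0], [-0.0, -0.0, -1.0]]
force: [0.7, 0.0, -5.5]
opening: 0.157
grasp_force: 30.0
time_s: 5.23
position: [0.531, 0.0761, 0.0505]
tcp_rot: [[-0.985, -0.175, 0.0], [-0.175, 0.985, -0.0], [-0.0, -0.0, -1.0]]
force: [-0.4, -0.0, -4.6]
opening: 0.155
grasp_force: 30.0
```

```bash
for i in 1 ; do python3 -m inch '[[0.03,-0.2,0,0,0.6],[0.03,-0.2,0,0,0.6]]'|sed -n '1,2p;6p'; python3 -m inch '[[0.03,-0.2,0,0,0.6],[0.03,-0.2,0,0,0.6]]'|sed -n '1,2p;4p'; done
```

```text
time_s: 5.4
position: [0.5313, 0.074, 0.0506]
grasp_force: 30.0
time_s: 5.57
position: [0.5314, 0.0721, 0.0505]
force: [0.2, 1.1, -5.5]
```

```bash
python3 -m inch '[[0.03,-0.15,0,0,0.6],[0.03,-0.15,0,0,0.6]]'|sed -n '2p;4p'; python3 -m inch '[[0.03,-0.15,0,0,0.6],[0.03,-0.15,0,0,0.6]]'|sed -n '2p;4p'
```

```text
position: [0.5314, 0.0714, 0.0506]
force: [-0.9, 4.1, -4.0]
position: [0.5315, 0.0708, 0.0507]
force: [-0.8, 8.2, -2.8]
```

Contact felt: force rises from 1 to 8 N at tool y ≈ 0.072. That puts the bolt about 16 mm from the axis, as expected. Now I ease back, set down, release and rise.

```bash
python3 -m inch '[[-0.01,0.06,-0.05,0,0.6],[-0.01,0.08,-0.1,0,0.6],[-0.01,0.08,-0.1,0,0.6]]'
python3 -m inch '[[0,0,0,0,2],[0,0,0,0,3.5],[0,0,0,0,4],[0,0,0,0,4],[0,0,0,0,4],[0,0,3,0,4],[0,0,6.5,0,4],[0,0,10,0,4],[0,0,13,0,4],[0,0,13,0,4]]'
python3 - <<'E'
from h import *
s=readout.read_state();print(s['position'],s['force'])
a=snap('top','top2.png');w=snap('wrist','w5.png')
ax=np.array([.548,-.032])
print([(n,proj(w,p).round(1).tolist()) for n,p in dict(disc=[*ax,.056],post=[.503,-.0285,.09]).items()])
E
```

```text
time_s: 6.15
position: [0.5316, 0.0712, 0.05]
tcp_rot: [[-0.985, -0.175, -0.0], [-0.175, 0.985, 0.001], [0.0, 0.002, -1.0]]
force: [-0.2, 6.9, -0.1]
opening: 0.159
grasp_force: 30.0
time_s: 6.98
position: [0.5363, 0.0695, 0.1856]
tcp_rot: [[-0.985, -0.175, 0.013], [-0.175, 0.985, -0.001], [-0.013, -0.004, -1.0]]
force: [0.8, -0.5, 1.0]
opening: 0.461
grasp_force: 0.0
[0.53628152 0.06952027 0.18564009] [ 0.77946929 -0.46037713  0.99578178]
[('disc', [155.4, 177.2]), ('post', [150.6, 138.3])]
```

View pics/w5.png

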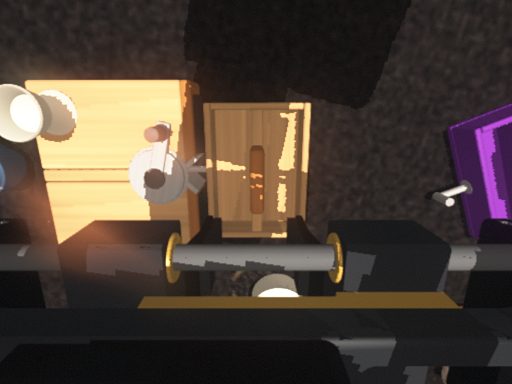

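The caddy is docked with its bolt in the slot. The disc hub (154,178) matches the prediction, and the post top at (152,133) puts it at about (0.500, −0.0285). I move above it with the pads tangential.

```bash
python3 -m inch '[[-1,-3.3,0,-5,3],[-2.2,-6.6,-2,-10,3],[-3.3,-9.9,-4,-14.2,3],[-3.3,-9.9,-5,-14.2,3],[-3.3,-9.9,-5,-14.2,3],[-3.3,-9.9,-5,-14.2,3]]'
python3 - <<'E'
from h import *
s=readout.read_state();R=np.array(s['tcp_rot']);print(s['position'],s['force'],np.degrees(np.arctan2(R[1,1],R[0,1])))
w=snap('wrist','w6.png')
print([proj(w,[.548+.048*np.cos(np.radians(t)),-.032+.048*np.sin(np.radians(t)),.09]).round(1).tolist() for t in(171,175,179)], proj(w,[.548,-.032,.056]))
E
```

```text
time_s: 7.58
position: [0.4976, -0.029, 0.128]
tcp_rot: [[-0.997, 0.073, -0.004], [0.073, 0.997, 0.001], [0.004, 0.001, -1.0]]
force: [-0.4, -0.1, 0.8]
opening: 0.344
grasp_force: 0.0
[ 0.49761938 -0.02897043  0.12795185] [-0.41312249 -0.09046324  0.84533294] 85.81123562760715
[[258.8, 215.1], [254.4, 214.9], [249.9, 215.0]] [253.48777608 251.51748429]
```

View pics/w6.png

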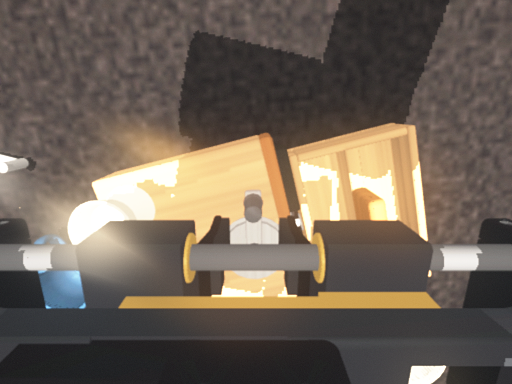

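```bash
python3 -m inch '[[0.2,0,-2,0,3],[0.2,0,-4,0,3],[0.2,0,-6,0,3],[0.2,0,-6,0,1.8],[0.2,0,-6,0,1.8],[0.2,0,-6,0,1.8]]'
cat > arc.py <<'E'
# prints shifts (cm, deg) of arc poses from the measured tool angle: arc.py a0 da n  (a = post world angle, deg)
import sys,numpy as np
a0,da,n=map(float,sys.argv[1:])
for k in range(1,int(n)+1):
    a,b=np.radians(a0),np.radians(a0-k*da); print([round(4.8*(np.cos(b)-np.cos(a)),2),round(4.8*(np.sin(b)-np.sin(a)),2),0,-k*da,1.8],end=',')
print()
E
python3 arc.py 176 5 10
```

```text
time_s: 8.13
position: [0.5018, -0.0285, 0.0704]
tcp_rot: [[-0.998, 0.071, 0.002], [0.071, 0.998, -0.0], [-0.002, -0.0, -1.0]]
force: [-0.6, 0.1, -1.0]
opening: 0.23
grasp_force: 0.0
[np.float64(0.05), np.float64(0.42), 0, -5.0, 1.8],[np.float64(0.13), np.float64(0.83), 0, -10.0, 1.8],[np.float64(0.25), np.float64(1.23), 0, -15.0, 1.8],[np.float64(0.4), np.float64(1.62), 0, -20.0, 1.8],[np.float64(0.59), np.float64(1.99), 0, -25.0, 1.8],[np.float64(0.81), np.float64(2.35), 0, -30.0, 1.8],[np.float64(1.06), np.float64(2.69), 0, -35.0, 1.8],[np.float64(1.34), np.float64(3.0), 0, -40.0, 1.8],[np.float64(1.64), np.float64(3.29), 0, -45.0, 1.8],[np.float64(1.97), np.float64(3.55), 0, -50.0, 1.8],
```

```bash
python3 -m inch '[[0.05,0.42,0,-5,1.8],[0.13,0.83,0,-10,1.8],[0.25,1.23,0,-15,1.8],[0.4,1.62,0,-20,1.8],[0.59,1.99,0,-25,1.8],[0.81,2.35,0,-30,1.8],[1.06,2.69,0,-35,1.8],[1.34,3.0,0,-40,1.8],[1.34,3.0,0,-40,1.8],[1.34,3.0,0,-40,1.8]]'
cat > st.py <<'E'
from h import *
s=readout.read_state();p=np.array(s['position']);R=np.array(s['tcp_rot']);F=np.array(s['force'])
d=p[:2]-[.548,-.032];a=np.arctan2(d[1],d[0]);t=np.array([-np.sin(a),np.cos(a)])
print(s['time_s'],'ang %.1f rad-from-open %.2f r %.4f yaw %.1f Ftan %.2f Frad %.2f'%(np.degrees(a),np.radians(190)-a,np.hypot(*d),np.degrees(np.arctan2(R[1,1],R[0,1])),F[:2]@t,F[:2]@d/np.hypot(*d)),F.round(1))
E
python3 st.py; python3 arc.py 136 5 6 | sed 's/np.float64//g'
```

```text
time_s: 8.97
position: [0.5152, 0.0012, 0.0708]
tcp_rot: [[-0.72, 0.694, 0.002], [0.694, 0.72, -0.001], [-0.002, 0.001, -1.0]]
force: [0.1, -0.5, 0.2]
opening: 0.208
grasp_force: 0.0
8.9667 ang 134.7 rad-from-open 0.97 r 0.0466 yaw 46.0 Ftan 0.28 Frad -0.47 [ 0.1 -0.5  0.2]
[(0.3), (0.29), 0, -5.0, 1.8],[(0.63), (0.55), 0, -10.0, 1.8],[(0.98), (0.78), 0, -15.0, 1.8],[(1.35), (0.98), 0, -20.0, 1.8],[(1.73), (1.15), 0, -25.0, 1.8],[(2.13), (1.28), 0, -30.0, 1.8],
```

```bash
python3 -m inch '[[0.3,0.29,0,-5,1.8],[0.63,0.55,0,-10,1.8],[0.63,0.55,0,-10,1.8],[0.63,0.55,0,-10,1.8]]' >/dev/null; python3 st.py
python3 -m inch '[[0.35,0.23,0,-5,1.8],[0.72,0.43,0,-10,1.8],[0.72,0.43,0,-10,1.8],[0.72,0.43,0,-10,1.8]]' >/dev/null; python3 st.py
for a in 126 116 106 96 86 76 66; do echo $a; python3 arc.py $a 5 2 | sed 's/np.float64//g';done
```

```text
9.3 ang 125.1 rad-from-open 1.13 r 0.0471 yaw 36.1 Ftan -0.02 Frad -0.74 [ 0.4 -0.6 -0.2]
9.6333 ang 115.2 rad-from-open 1.31 r 0.0472 yaw 26.1 Ftan -0.76 Frad 0.48 [0.5 0.8 0.1]
126
[(0.35), (0.23), 0, -5.0, 1.8],[(0.72), (0.43), 0, -10.0, 1.8],
116
[(0.38), (0.17), 0, -5.0, 1.8],[(0.78), (0.3), 0, -10.0, 1.8],
106
[(0.41), (0.1), 0, -5.0, 1.8],[(0.82), (0.16), 0, -10.0, 1.8],
96
[(0.42), (0.03), 0, -5.0, 1.8],[(0.84), (0.01), 0, -10.0, 1.8],
86
[(0.42), (-0.05), 0, -5.0, 1.8],[(0.83), (-0.13), 0, -10.0, 1.8],
76
[(0.4), (-0.12), 0, -5.0, 1.8],[(0.79), (-0.27), 0, -10.0, 1.8],
66
[(0.37), (-0.19), 0, -5.0, 1.8],[(0.73), (-0.41), 0, -10.0, 1.8],
```

```bash
python3 -m inch '[[0.38,0.17,0,-5,1.8],[0.38,0.17,0,-5,1.8],[0.38,0.17,0,-5,1.8]]' >/dev/null; python3 st.py
python3 -m inch '[[0.4,0.13,0,-5,1.8],[0.4,0.13,0,-5,1.8],[0.4,0.13,0,-5,1.8]]' >/dev/null; python3 st.py
python3 -m inch '[[0.41,0.1,0,-5,1.8],[0.41,0.1,0,-5,1.8],[0.41,0.1,0,-5,1.8]]' >/dev/null; python3 st.py
```

```text
9.8833 ang 110.3 rad-from-open 1.39 r 0.0474 yaw 21.1 Ftan -0.22 Frad 0.54 [0.  0.6 0.7]
10.1333 ang 105.1 rad-from-open 1.48 r 0.0474 yaw 16.1 Ftan -0.18 Frad 0.14 [0.1 0.2 0. ]
10.3833 ang 99.9 rad-from-open 1.57 r 0.0475 yaw 11.1 Ftan 0.55 Frad 0.61 [-0.7  0.5  0.5]
```

```bash
python3 -m inch '[[0.42,0.06,0,-5,1.8],[0.42,0.06,0,-5,1.8],[0.42,0.06,0,-5,1.8]]' >/dev/null; python3 st.py
python3 -m inch '[[0.42,0.03,0,-5,1.8],[0.42,0.03,0,-5,1.8],[0.42,0.03,0,-5,1.8]]' >/dev/null; python3 st.py
python3 -m inch '[[0.42,-0.02,0,-5,1.8],[0.42,-0.02,0,-5,1.8],[0.42,-0.02,0,-5,1.8]]' >/dev/null; python3 st.py
```

```text
10.6333 ang 94.8 rad-from-open 1.66 r 0.0475 yaw 6.1 Ftan -0.86 Frad 0.00 [ 0.9  0.1 -0.4]
10.8833 ang 89.6 rad-from-open 1.75 r 0.0477 yaw 1.1 Ftan 0.51 Frad -0.25 [-0.5 -0.2 -0.3]
11.1333 ang 84.6 rad-from-open 1.84 r 0.0477 yaw -3.9 Ftan -0.17 Frad 0.85 [ 0.3  0.8 -0.3]
```

```bash
python3 -m inch '[[0.42,-0.05,0,-5,1.8],[0.42,-0.05,0,-5,1.8],[0.42,-0.05,0,-5,1.8]]' >/dev/null; python3 st.py; python3 -m inch '[[0,0,0,0,1.8]]' >/dev/null; python3 st.py
python3 -m inch '[[0.41,-0.09,0,-5,1.8],[0.41,-0.09,0,-5,1.8],[0.41,-0.09,0,-5,1.8]]' >/dev/null; python3 st.py; python3 -m inch '[[0,0,0,0,1.8]]' >/dev/null; python3 st.py
```

```text
11.3833 ang 79.5 rad-from-open 1.93 r 0.0478 yaw -8.9 Ftan 0.16 Frad -0.51 [-0.2 -0.5 -0.2]
11.4667 ang 79.5 rad-from-open 1.93 r 0.0477 yaw -9.0 Ftan 0.25 Frad 0.27 [-0.2  0.3  0.2]
11.7167 ang 74.8 rad-from-open 2.01 r 0.0479 yaw -14.0 Ftan 0.08 Frad -0.73 [-0.3 -0.7  0.1]
11.8 ang 74.8 rad-from-open 2.01 r 0.0479 yaw -14.0 Ftan 0.46 Frad 1.36 [-0.1  1.4 -0.5]
```

```bash
python3 -m inch '[[0.4,-0.12,0,-5,1.8],[0.4,-0.12,0,-5,1.8],[0.4,-0.12,0,-5,1.8]]' >/dev/null; python3 st.py; python3 -m inch '[[0,0,0,0,1.8]]' >/dev/null; python3 st.py
python3 -m inch '[[0.39,-0.15,0,-5,1.8],[0.39,-0.15,0,-5,1.8],[0.39,-0.15,0,-5,1.8]]' >/dev/null; python3 st.py; python3 -m inch '[[0,0,0,0,1.8]]' >/dev/null; python3 st.py
```

```text
12.05 ang 70.4 rad-from-open 2.09 r 0.0478 yaw -19.0 Ftan 2.10 Frad 0.15 [-1.9  0.8  1. ]
12.1333 ang 70.4 rad-from-open 2.09 r 0.0478 yaw -19.0 Ftan 2.44 Frad 0.24 [-2.2  1.   1.8]
12.3833 ang 65.3 rad-from-open 2.18 r 0.0479 yaw -24.0 Ftan 2.02 Frad -0.78 [-2.2  0.1  1.1]
12.4667 ang 65.3 rad-from-open 2.18 r 0.0479 yaw -24.0 Ftan 2.31 Frad -0.27 [-2.2  0.7  1.1]
```

```bash
python3 -m inch '[[0.37,-0.2,0,-5,1.8],[0.37,-0.2,0,-5,1.8],[0.37,-0.2,0,-5,1.8]]' >/dev/null; python3 st.py; python3 -m inch '[[0,0,0,0,1.8]]' >/dev/null; python3 st.py
python3 -m inch '[[0.35,-0.23,0,-5,1.8],[0.35,-0.23,0,-5,1.8],[0.35,-0.23,0,-5,1.8]]' >/dev/null; python3 st.py; python3 -m inch '[[0,0,0,0,1.8]]' >/dev/null; python3 st.py
```

```text
12.7167 ang 60.1 rad-from-open 2.27 r 0.0480 yaw -29.0 Ftan 2.37 Frad -0.48 [-2.3  0.8  1.3]
12.8 ang 60.1 rad-from-open 2.27 r 0.0480 yaw -29.0 Ftan 2.66 Frad -0.97 [-2.8  0.5 -0.3]
13.05 ang 55.0 rad-from-open 2.36 r 0.0480 yaw -34.0 Ftan 4.28 Frad -0.28 [-3.7  2.2  0.9]
13.1333 ang 55.0 rad-from-open 2.36 r 0.0480 yaw -34.0 Ftan 4.43 Frad -0.07 [-3.7  2.5  1.4]
```

```bash
python3 -m inch '[[0,0,0,0,1.8],[0,0,0,0,1.8]]' >/dev/null; python3 st.py; python3 -m inch '[[0.2,-0.15,0,-3,1.8],[0.2,-0.15,0,-3,1.8],[0.2,-0.15,0,-3,1.8]]' >/dev/null; python3 st.py; python3 -m inch '[[0,0,0,0,1.8]]' >/dev/null; python3 st.py
```

```text
13.3 ang 55.0 rad-from-open 2.36 r 0.0480 yaw -34.1 Ftan 3.91 Frad 0.52 [-2.9  2.7 -0. ]
13.55 ang 52.2 rad-from-open 2.41 r 0.0480 yaw -37.0 Ftan 4.12 Frad 0.30 [-3.1  2.8  0.5]
13.6333 ang 52.2 rad-from-open 2.41 r 0.0479 yaw -37.1 Ftan 4.32 Frad 0.75 [-3.   3.2  1.2]
```

```bash
python3 -m inch '[[0.26,-0.21,0,-4,1.8],[0.26,-0.21,0,-4,1.8],[0.26,-0.21,0,-4,1.8]]' >/dev/null; python3 st.py; python3 -m inch '[[0,0,0,0,1.8]]' >/dev/null; python3 st.py;  python3 -m inch '[[0,0,0,0,1.8]]' >/dev/null; python3 st.py
```

```text
13.8833 ang 47.6 rad-from-open 2.49 r 0.0481 yaw -41.0 Ftan 4.51 Frad 0.09 [-3.3  3.1  0.3]
13.9667 ang 47.6 rad-from-open 2.49 r 0.0481 yaw -41.0 Ftan 4.12 Frad 0.30 [-2.8  3.  -0.3]
14.05 ang 47.6 rad-from-open 2.48 r 0.0481 yaw -41.1 Ftan 4.02 Frad -0.22 [-3.1  2.5  0.2]
```

Post force is about 4.2 N (within 2–5 N), roughly 25° past the take-hold point. Releasing and rising now.

```bash
python3 -m inch '[[0,0,0,0,2.4],[0,0,0,0,3],[0,0,0,0,3],[0,0,0,0,3],[0,0,2,0,3],[0,0,5,0,3],[0,0,9,0,3],[0,0,13,0,3],[-4,0,13,0,3],[-4,0,13,0,3]]'
python3 -m inch '[[-4,4,0,0,3],[-6,8,0,0,3],[-8,12,0,0,3],[-8,16,2,0,3],[-8,20,4,0,3],[-8,24,4,0,3],[-8,28,4,0,3],[-8,32,4,0,3],[-8,32,4,0,3],[-8,32,4,0,3]]'
python3 - <<'E'
from h import *
a=snap('top','top3.png')
cv2.imwrite('pics/top3c.png',cv2.resize(a['image'][155:255,185:335],None,fx=5.3,fy=5.3,interpolation=cv2.INTER_CUBIC))
E
```

```text
time_s: 14.88
position: [0.5337, 0.0044, 0.2009]
tcp_rot: [[0.657, 0.754, -0.006], [0.754, -0.657, 0.0], [-0.004, -0.005, -1.0]]
force: [-2.5, 0.7, -2.4]
opening: 0.342
grasp_force: 0.0
time_s: 15.72
position: [0.461, 0.3276, 0.2402]
tcp_rot: [[0.654, 0.756, 0.004], [0.756, -0.654, 0.003], [0.004, 0.001, -1.0]]
force: [0.1, 0.2, 0.8]
opening: 0.345
grasp_force: 0.0
```

View pics/top3c.png

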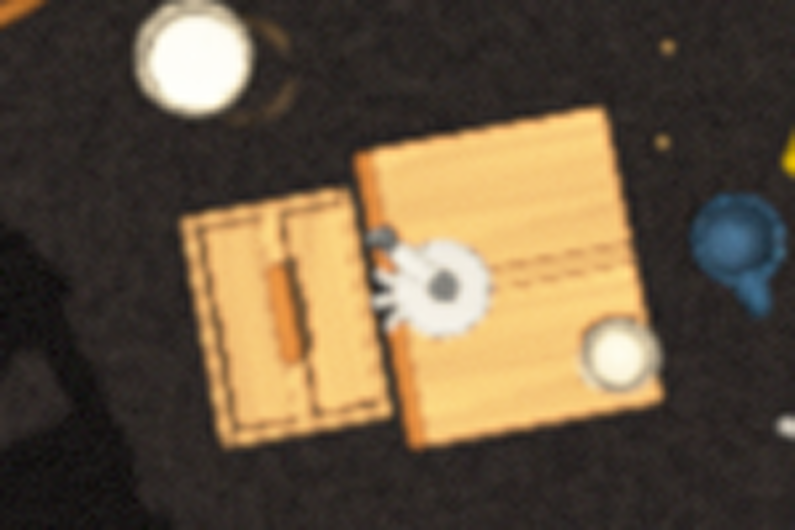

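The final crop shows the caddy square to the block, with its front edge (350,190)–(390,412) parallel to the docking face. The post is at (383,237), or 50°, and the bystanders haven't moved. Handing in.

```bash
python3 -c "
from rig import bot; print(bot.hand_in())"
```

```text
the job is handed in; nothing more can be done
None
```

I slid the caddy against the strip with its bolt in the slot, turned the cam about 25° past where the hook took hold (about 4 N at the post), let go and handed in at about 16 s; the ramekin, egg cup and mug stayed put, but the hook's pull is only an estimate (13–16 N by angle, up to about 23 N by post force) and no verdict was returned.

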